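Key the interlock, then hold the beam guard open

TASK

Of the three red-handled interlock keys on the blue mat, seat the one that fits the yellow interlock socket snugly all the way down, upright, and let go of it. Only then lift the amber guard of the black beam enclosure by its orange front bar and finish holding it steady at 50 degrees open for the inspection, without letting go: it falls shut by itself. Leave the other keys, the jar and the screwdriver where they are.

Things in the scene. Friction and masses are not known exactly. Their poses are not given: they have to be found in the camera images.
- key_20: loose interlock key standing upright: plain steel shank 20 mm in diameter and 30 mm long (1.5 mm chamfer at the foot), topped by a red round grip 12 mm in diameter and 24 mm long on the same axis; 54 mm tall in all, under 0.12 kg. Origin: centre of the foot, z up along the axis. 
- key_14: loose interlock key standing upright: plain steel shank 14 mm in diameter and 30 mm long (1.5 mm chamfer at the foot), topped by a red round grip 12 mm in diameter and 24 mm long on the same axis; 54 mm tall in all, under 0.12 kg. Origin: centre of the foot, z up along the axis. 
- key_26: loose interlock key standing upright: plain steel shank 26 mm in diameter and 30 mm long (1.5 mm chamfer at the foot), topped by a red round grip 12 mm in diameter and 24 mm long on the same axis; 54 mm tall in all, under 0.12 kg. Origin: centre of the foot, z up along the axis. 
- socket (a point): centre of the round mouth of the socket, in the top face of the yellow interlock block (70 x 70 x 30 mm, fixed to the table, top 30 mm above it). The bore is 23 mm in diameter with a 2 mm chamfer, blind, 18 mm deep, so a seated key's foot is 18 mm below this point and 12 mm of shank stay above the block. Axes: z up.
- key_mat: thin blue mat, 250 x 90 x 3 mm, fixed to the table; the three keys stand on it in a row along its long (x) axis, about 72 mm apart, in any order. Origin: centre of the underside.
- guard (a joint): opening angle of the guard in rad: 0 shut (lying level), 0.873 is 50 degrees, stop at 1.4. No spring and no catch: it falls shut by its weight (0.3 to 0.6 kg) from any angle.
- guard_bar (a point): middle of the guard's front bar, a round level orange bar 12 mm in diameter and 130 mm long, 104 mm above the table when shut. It stands 45 mm out from the enclosure's front face (the face towards the robot), carried by two 10 mm wide arms 60 mm to either side of the middle; nothing is below it or above it. Axes turn with the guard: y along the bar and parallel to the hinge; x from the bar to the hinge; z out of the guard's upper face (up when shut).
- guard_hinge (a point): middle of the guard's hinge axis (y) along the far upper edge of the enclosure, 205 mm from the bar's axis, 104 mm above the table. Axes as guard_bar. Opening lifts the bar up and towards the hinge: at angle a the bar is 205 sin(a) mm above and 205 cos(a) mm nearer to the front than the hinge.
- enclosure: black open box 160 (x) x 200 (y) x 100 mm, fixed to the table, covered by the guard: a black frame 160 x 200 x 8 mm with an amber window. Origin: centre of the underside; its x axis points away from the front bar, to the hinge.
- jar: small glass jar closed by a blue cap, 44 mm in diameter, 50 mm tall, loose; a bystander. Origin: centre of the underside.
- driver: loose screwdriver, 150 mm long, lying on the table along its x axis; a bystander.
Not all that is in view belongs to the job. There is more than one size of the part that bears socket; the job needs the middle-sized.

How it is judged:
On the way, in this order (a step that is already met when the one before it is completed fails the run):
1. the 20 mm key stands fully down and upright in the socket, released (horizontal distance between key_20 and socket below 0.004 m and z of key_20 in the frame of socket below -0.015 m and angle between key_20's own z axis and vertical below 0.1 rad and contact force between the fingers and key_20 below 0.1 N), for 0.2 s.
2. the guard is lifted to 50 degrees (value of joint guard between 0.785 and 0.96 rad), for 0.2 s.
At the end, for the whole second after the job is handed in: 20 mm key seated (foot 15 mm or more below the mouth, within 4 mm of centre, tilt under 0.1 rad) and not touched; guard held still (under 0.1 rad/s) by the fingers (over 0.4 N) at 50 +- 5 degrees (0.785 to 0.960 rad), no loose thing propping it (all of step 1 and all of step 2 and velocity of joint guard between -0.1 and 0.1 rad/s and contact force between the fingers and guard above 0.4 N and contact force between each of key_14, key_26, jar, driver, key_20 and guard below 0.05 N); the arm keeps its last pose, push and grip.
It fails at once if the guard is lifted (over 6 degrees) while the right key is not in the socket (value of joint guard above 0.1 rad and not (horizontal distance between key_20 and socket below 0.004 m and z of key_20 in the frame of socket below -0.015 m and angle between key_20's own z axis and vertical below 0.1 rad)).
It fails at once if another key, the jar or the screwdriver is moved more than 20 mm or a key or the jar is tipped over (distance of any of key_14, key_26, jar, driver from where it was at the start of the episode above 0.02 m or angle between any of key_14, key_26, jar's own z axis and vertical above 0.5 rad).
It also fails if it takes over 58 s, if anything falls off the work surface, if the arm or the gripper's body presses on something with over 40 N, if the wrist force passes 120 N, or if a joint passes its speed limit or range.

ROBOT

A 6-joint arm with a two-finger parallel gripper is mounted at the origin on the work surface. World frame = base frame: x ahead of the robot, y to its left, z up, the work surface at z = 0. Lengths are in m, angles in rad, forces in N, time in s.
With the tool pointing down it reaches from about 0.2 to 0.875 m from the base axis. Payload 3.4 kg.
Tool frame: the origin (TCP) lies at the very end of the fingers, on their centre line; the grasp point (between the pads) lies 19 mm behind it (bot.tcp_to_grasp is the x of the grasp point in the tool frame, in m); x points along the fingers, y is the direction in which the jaws open and shut, and the axes are right-handed (so a half turn about x gives the same grasp; the last joint's range is limited). The gripper opens to 94 mm and grips with 3 to 60 N. Pads are 16 mm wide; open, the fingers measure 119 mm over their backs; the gripper's body (75 mm by 177 mm) begins 78 mm behind the grasp point.
Start: joints at [-1.271, 0.276, 1.505, -0, 1.361, -0.121], TCP at [0.235, -0.525, 0.205] pointing down, gripper open.
Joint ranges: [-2.89, 2.89], [-0.75, 2.08], [0.22, 2.7], [-1.18, 4.32], [0.11, 2.71], [-2.7, 2.7]. Speed limits (rad/s): [2.57, 2.57, 3.14, 3.14, 3.14, 3.14].

INTERFACE

Orientations are given as a rotation vector (axis times angle).
In Python, from cell import sensors, imaging, hand_in, bot gives the robot as it stands. The module is installed in compiled form; this text tells all that it offers.
- The arm moves only by the tool carry_out, never from a script. Its argument "commands" is a list of rows, each a list of 3 entries, a list of its own where there are three numbers: the shift along the world's x, y, z in units of 60 mm (1.0 is 60 mm), then the turn about the world's z in rad, then the opening, from 0 (shut) to 1 (fully open). In form: [[[dx, dy, dz], yaw, hand], ...]. A call has 1 to 10 rows; each row is the pose to reach, as a shift and turn from the pose commanded when the call began; what a row does not reach only later rows make up. A row lasts 1/8 s, in which the tool goes at most 62.5 mm and 10.7 degrees, less where a joint would pass 70% of its speed; a pose out of reach is approached as far as the arm can. A call with a gripper value outside its range is refused whole. The fingers move at their own pace and stop on an object; the grip force is fixed at half the most. Time passes only in rows, so rows that repeat a pose let the fingers close. It gives the time, the measured TCP pose, the force and the opening at its end, in the units of the state.
- sensors.sense(): the state, without advancing time (a new reading comes with each control period).
- imaging.capture(name): name is "scene" or "top" or "wrist"; returns (picture, depth): 400x640x3 uint8, red, green, blue; 400x640 float32, m along the optical axis (not along the pixel's ray), 0 where there is no reading.
- imaging.get_calibration(name): a dict with "fov_y" (degrees; the focal length in pixels is half the picture's height over the tangent of half this angle, whatever the lens; pixels are square), "cx", "cy" (the principal point, pixels), "dist" ([k1, k2, p1, p2, k3] as OpenCV has them; the pictures are not rectified), "R" (3x3) and "t" (3): a world point X has camera coordinates R X + t. Camera axes: x right, y down, z forward; pixel columns grow to the right and rows downward; lengths in m; the calibration is good to about 2 mm. A picture is of the moment at which its call begins: read the wrist's pose just before it. get_calibration takes no time and is no camera call; for the wrist camera it gives the pose at the moment of the call.
- hand_in(): hands the job in, once; it reports no verdict.
Trained networks look in the newest picture that a camera, given by its name, has taken for a name from the list of things; names that differ only in an ending like _2 or _b are one class to them, and where a whole thing is asked for, a point or a joint stands for the part that bears it (a point fixed in the world has none). Each returns a list of dicts, best first, with "p" (0 to 1); they miss things now and then, are a little off and sometimes report something else, mostly with a low value. They report only what shows in the picture. A call takes as long as a camera call. They do not tell look-alikes from the thing itself.
- imaging.find_in(camera, label): "rect" ([left, top, right, bottom] in pixels, round what is visible of it).
- imaging.silhouettes(camera, label): "region" (400x640 bool, what is visible of it) and "rect" ([left, top, right, bottom] in pixels, round what is visible of it).
- imaging.place_of(camera, label): "position" ([row, column] in pixels: a listed point, or the origin of a listed thing).
The state is a dict: "time_s": time; "joints": joint angles; "dq": joint speeds; "effort": joint torques, N m; "tool_pos": TCP position; "tcp_rot": TCP orientation; "wrist_force": force on the tool from outside, world axes, zero at the start; "torque": the same for the moment, N m; "gripper_width": finger opening in m.
Only numpy, scipy, OpenCV 4.12 (cv2) and the standard library are available. Lean on these libraries where they do the work, as an engineer would, in place of code of your own. Each camera call takes 0.05 s, during which the arm holds its last target.

## Working session

There is one attempt and no reset: what is moved stays moved. The work goes in short steps, Python scripts to look and compute and a tool call to move; the robot and the scene stay as the last step left them, time stands still between calls to the robot, and variables do not carry over. Pictures are saved under pics/ and viewed, and the job is handed in when it is done.

Besides the shell and the picture viewer there is one more tool, called after ">>>" by a JSON object that holds its "op" and its "data". carry_out: Moves the arm, as the interface text tells. Its arguments: {"type":"object","properties":{"commands":{"type":"array","items":{"type":"array"}}},"required":["commands"]}

```bash
mkdir -p pics; cat > h.py <<'E'
import numpy as np,cv2
from cell import sensors,imaging,hand_in,bot
def K(c):
    f=200/np.tan(np.radians(c['fov_y'])/2)
    return np.array([[f,0,c['cx']],[0,f,c['cy']],[0,0,1.]])
def ray(c,row,col):
    u=cv2.undistortPoints(np.array([[[col,row]]],float),K(c),np.array(c['dist'],float))[0,0]
    return np.array([u[0],u[1],1.])
def at_depth(c,row,col,d):
    return np.array(c['R']).T@(ray(c,row,col)*d-np.array(c['t']))
def at_z(c,row,col,z):
    R=np.array(c['R']);o=-R.T@np.array(c['t']);d=R.T@ray(c,row,col)
    return o+d*(z-o[2])/d[2]
def save(n,p):
    cv2.imwrite('pics/'+n+'.png',p[:,:,::-1])
E
python3 - <<'E'
from h import *
np.set_printoptions(precision=4,suppress=True)
s=sensors.sense();print(s)
for cam in("scene","top","wrist"):
    c=imaging.get_calibration(cam)
    p,d=imaging.capture(cam);save(cam+'0',p);np.savez(cam+'0.npz',p=p,d=d,**{k:np.array(v) for k,v in c.items()})
    print(cam,c['fov_y'],c['dist'],c['t'])
    if cam=='wrist':continue
    for l in['socket','key_20','guard_bar','guard_hinge','jar','key_mat','enclosure']:
        for r in imaging.place_of(cam,l)[:4]:
            q=r['position'];i,j=int(q[0]),int(q[1])
            dd=d[min(max(i,0),399),min(max(j,0),639)]
            print(l,round(r['p'],2),np.round(q,1),at_depth(c,*q,dd) if dd>0 else None)
E
```

```text
{'time_s': 0.0, 'joints': array([-1.271 ,  0.2766,  1.5061, -0.    ,  1.3607, -0.121 ]), 'dq': array([ 0.0019, -0.0003, -0.0011,  0.0003, -0.0006,  0.0011]), 'effort': array([ -0.0006, -40.4581, -23.7231,   0.0702,   0.0344,  -0.0001]), 'tool_pos': array([ 0.2347, -0.5243,  0.2046]), 'tcp_rot': array([ 1.9898,  0.4268, -1.9901]), 'wrist_force': array([-0.4191, -0.3225, -0.1633]), 'torque': array([ 0.0251, -0.0266,  0.0187]), 'gripper_width': 0.09407205282687267}
scene 45.85719120657795 [0.0084 0.     0.     0.     0.    ] [-0.2958 -0.1901  1.5406]
socket 0.92 [209.2 292.2] [ 0.412  -0.0096  0.0128]
socket 0.81 [198.1 204.6] [ 0.2607 -0.1899  0.0382]
socket 0.73 [238.5 258.8] [ 0.4744 -0.1439  0.0276]
key_20 0.73 [289.1 193.2] [ 0.5174 -0.3358  0.0121]
key_20 0.52 [310.8 210.5] [ 0.59   -0.3282  0.0052]
key_20 0.47 [266.7 185.2] [ 0.4535 -0.3263  0.0233]
guard_bar 0.87 [163.5 370.9] [0.4725 0.2055 0.1059]
jar 0.97 [314.3 327.5] [ 0.7512 -0.1347  0.0173]
key_mat 0.76 [288.6 197.3] [ 0.5232 -0.3281  0.014 ]
enclosure 0.74 [221.1 391.3] [0.6687 0.1059 0.0929]
enclosure 0.54 [205.2 414.2] [0.667  0.1777 0.1047]
top 44.41882012994139 [-0.1319  0.      0.      0.      0.    ] [0.0423 0.5219 1.3887]
socket 0.83 [206.3 372.3] [ 0.4788 -0.1201  0.0123]
socket 0.83 [277.9 402.3] [ 0.2711 -0.2013  0.0183]
key_20 0.63 [218.1 440.9] [ 0.4401 -0.3144  0.0352]
key_20 0.62 [193.8 438.8] [ 0.5113 -0.3141  0.0218]
key_20 0.56 [171.7 443.4] [ 0.5786 -0.3355  0.0007]
guard_bar 0.91 [212.4 255. ] [0.4613 0.208  0.1069]
guard_hinge 0.94 [132.6 265.3] [0.7038 0.1912 0.0026]
jar 0.73 [121.6 366.6] [ 0.7207 -0.1062  0.0505]
key_mat 0.91 [195.4 437.8] [ 0.5085 -0.3163 -0.0006]
enclosure 0.55 [171.4 266.9] [0.5732 0.1752 0.1047]
enclosure 0.3 [214.8 442.1] [ 0.4498 -0.3198  0.0288]
wrist 71.20493984485931 [-0.0305  0.      0.      0.      0.    ] [-0.5753 -0.0243  0.3884]
```

View pics/scene0.png

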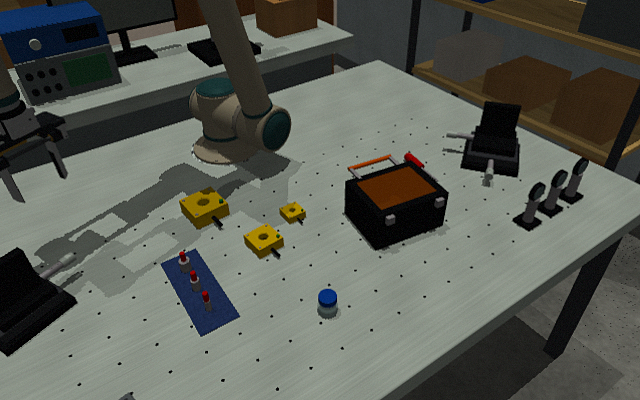

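View pics/top0.png

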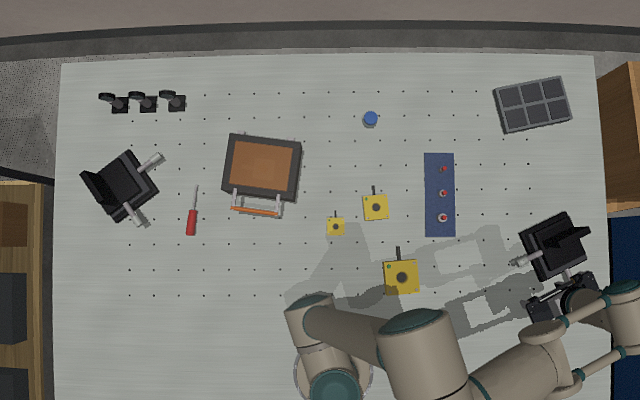

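View pics/wrist0.png

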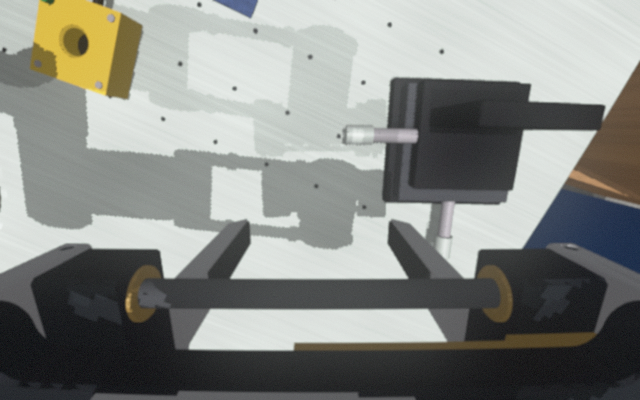

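```bash
python3 - <<'E'
from h import *
np.set_printoptions(precision=4,suppress=True)
from scipy.spatial.transform import Rotation as Ro
z=np.load('top0.npz');c=dict(z)
p=z['p'];hsv=cv2.cvtColor(p,cv2.COLOR_RGB2HSV)
m=((hsv[...,0]<8)|(hsv[...,0]>172))&(hsv[...,1]>130)&(hsv[...,2]>60)
n,_,st,ce=cv2.connectedComponentsWithStats(m.astype(np.uint8))
for i in range(1,n):
    if st[i,4]>8: print('red',ce[i],st[i],at_z(c,ce[i][1],ce[i][0],.05))
m=(abs(hsv[...,0].astype(int)-25)<6)&(hsv[...,1]>150)&(hsv[...,2]>90)
n,_,st,ce=cv2.connectedComponentsWithStats(m.astype(np.uint8))
for i in range(1,n):
    if st[i,4]>50:
        print('yel',ce[i],st[i],at_z(c,ce[i][1],ce[i][0],.03))
m=((hsv[...,0]>7)&(hsv[...,0]<15))&(hsv[...,1]>180)&(hsv[...,2]>150)
n,_,st,ce=cv2.connectedComponentsWithStats(m.astype(np.uint8))
for i in range(1,n):
    if st[i,4]>20: print('ora',ce[i],st[i],at_z(c,ce[i][1],ce[i][0],.11))
for rc in[(132.6,265.3),(212.4,255)]:print(at_z(c,*rc,.104))
w=imaging.get_calibration('wrist');s=sensors.sense()
R=np.array(w['R']);o=-R.T@np.array(w['t']);Rt=Ro.from_rotvec(s['tcp_rot']).as_matrix()
print('cam',o,R, 'tool',Rt,'in tool',Rt.T@(o-s['tool_pos']),Rt.T@R.T, bot.tcp_to_grasp)
cv2.imwrite('pics/topz.png',cv2.resize(p[130:310,200:480,::-1],None,fx=2.8,fy=2.8,interpolation=cv2.INTER_CUBIC))
E
```

```text
red [444.3846 167.6154] [443 166   4   4  13] [ 0.5839 -0.3265  0.05  ]
red [444.2857 192.2143] [443 190   4   5  14] [ 0.5132 -0.3233  0.05  ]
red [190.759  222.3795] [186 210  10  25 195] [0.4382 0.4005 0.05  ]
red [443.7692 217.    ] [442 216   5   4  13] [ 0.4426 -0.3192  0.05  ]
yel [375.9091 207.4219] [363 195  26  25 429] [ 0.4743 -0.1285  0.03  ]
yel [335.381  226.0204] [328 218  16  17 147] [ 0.423  -0.0114  0.03  ]
yel [402.3166 275.5984] [384 259  36  35 859] [ 0.2786 -0.1996  0.03  ]
[0.6816 0.1794 0.104 ]
[0.4614 0.2084 0.104 ]
cam [ 0.2967 -0.4972  0.3836] [[ 0.4082 -0.9129  0.0006]
 [-0.8873 -0.3966  0.2355]
 [-0.2147 -0.0967 -0.9719]] tool [[ 0.0001  0.4085 -0.9128]
 [-0.0001 -0.9128 -0.4085]
 [-1.      0.0001  0.    ]] in tool [-0.1781  0.     -0.0677] [[-0.0005 -0.2355  0.9719]
 [ 1.     -0.0003  0.0004]
 [ 0.0002  0.9719  0.2355]] -0.0188
```

View pics/topz.png

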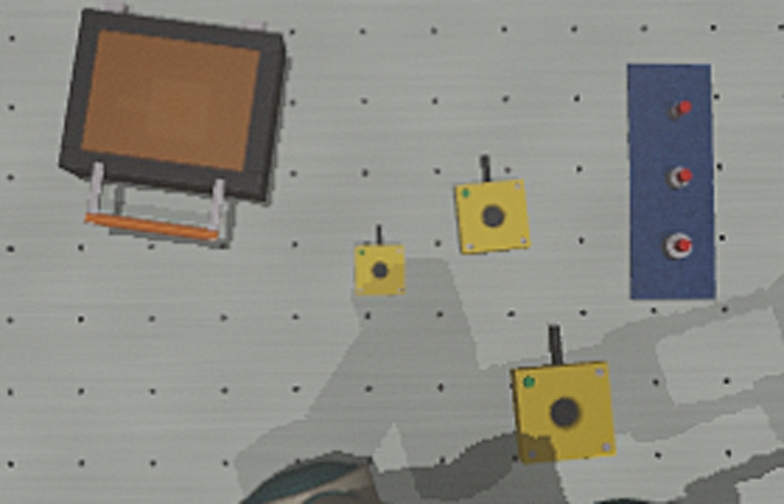

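>>> {"op": "carry_out", "data": {"commands": [[[3.6, 4.8, 0], -0.421, 1], [[3.6, 4.8, 0], -0.421, 1], [[3.6, 4.8, 0], -0.421, 1], [[3.6, 4.8, 0], -0.421, 1], [[3.6, 4.8, 0], -0.421, 1], [[3.6, 4.8, 0], -0.421, 1], [[3.6, 4.8, 0], -0.421, 1], [[3.6, 4.8, 0], -0.421, 1], [[3.6, 4.8, 0], -0.421, 1]]}}

```text
time_s: 1.98
tool_pos: [0.4502, -0.238, 0.2054]
tcp_rot: [-2.22, 0.003, 2.221]
wrist_force: [-0.4, 0.4, -0.0]
gripper_width: 0.0939
```

```bash
python3 - <<'E'
from h import *
np.set_printoptions(precision=4,suppress=True)
s=sensors.sense();print(s['time_s'],s['tool_pos'],s['tcp_rot'],s['joints'],abs(s['dq']).max())
c=imaging.get_calibration('wrist');p,d=imaging.capture('wrist');save('wrist1',p)
np.savez('wrist1.npz',p=p,d=d,**{k:np.array(v) for k,v in c.items()})
for l in['socket','key_20']:
    for r in imaging.place_of('wrist',l)[:4]:
        q=r['position'];print(l,round(r['p'],2),np.round(q,1),at_z(c,*q,.03 if l=='socket' else .003))
for r in imaging.silhouettes('wrist','key_20'): print(r['p'],r['rect'])
E
```

```text
1.975 [ 0.4502 -0.238   0.2054] [-2.2202  0.0026  2.2211] [-0.6226  0.1768  1.6394 -0.0006  1.3255  0.9503] 0.008976628252880956
socket 0.78 [205.5 156.3] [ 0.4211 -0.0231  0.03  ]
socket 0.69 [305.9 289.8] [ 0.2702 -0.1962  0.03  ]
socket 0.57 [163.4 233. ] [ 0.4763 -0.1297  0.03  ]
key_20 0.94 [186.4 376.4] [ 0.4406 -0.3187  0.003 ]
key_20 0.83 [134.9 384. ] [ 0.5107 -0.3257  0.003 ]
key_20 0.68 [ 78.  388.4] [ 0.5821 -0.3279  0.003 ]
0.78 [371.7, 177.6, 392.9, 200.1]
0.76 [377.4, 127.9, 398.4, 144.2]
0.69 [382.8, 66.7, 402.7, 84.9]
```

View pics/wrist1.png

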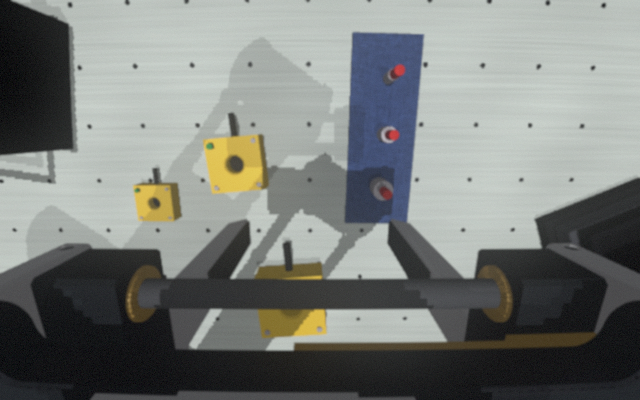

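```bash
python3 - <<'E'
from h import *
np.set_printoptions(precision=4,suppress=True)
z=np.load('wrist1.npz');c=dict(z);p=z['p']
hsv=cv2.cvtColor(p,cv2.COLOR_RGB2HSV)
m=((hsv[...,0]<8)|(hsv[...,0]>172))&(hsv[...,1]>130)&(hsv[...,2]>60)
n,_,st,ce=cv2.connectedComponentsWithStats(m[:230].astype(np.uint8))
for i in range(1,n):
    if st[i,4]>30: print('red',ce[i],st[i],at_z(c,ce[i][1],ce[i][0],.05))
# bore
g=p.astype(int).sum(2)
roi=np.zeros(g.shape,np.uint8);roi[145:185,215:255]=(g[145:185,215:255]<200)
n,_,st,ce=cv2.connectedComponentsWithStats(roi)
for i in range(1,n):
    if st[i,4]>30: print('bore',ce[i],st[i],at_z(c,ce[i][1],ce[i][0],.03),at_z(c,ce[i][1],ce[i][0],.028), st[i,2:4]*0.36/(200/np.tan(np.radians(35.6))))
m=(abs(hsv[...,0].astype(int)-25)<6)&(hsv[...,1]>150)&(hsv[...,2]>150)
n,_,st,ce=cv2.connectedComponentsWithStats(m.astype(np.uint8))
for i in range(1,n):
    if st[i,4]>300: print('yel',ce[i],st[i],at_z(c,ce[i][1],ce[i][0],.03))
a=cv2.resize(p[50:210,340:430,::-1],None,fx=3.6,fy=3.6,interpolation=cv2.INTER_CUBIC)
b=cv2.resize(p[120:210,190:290,::-1],None,fx=4.6,fy=4.6,interpolation=cv2.INTER_CUBIC)
o=np.zeros((590,800,3),np.uint8);o[:576,:324]=a[:576,:324];o[:414,330:790]=b[:414,:460];cv2.imwrite('pics/z1.png',o)
E
```

```text
red [398.8144  70.0619] [393  65  12  11  97] [ 0.5826 -0.3281  0.05  ]
red [393.0741 134.642 ] [388 131  11   9  81] [ 0.5119 -0.3255  0.05  ]
red [386.5625 194.1458] [382 190   9   9  48] [ 0.4404 -0.3217  0.05  ]
yel [234.2822 163.8235] [ 205  137   58   55 2215] [ 0.4758 -0.1313  0.03  ]
yel [153.6406 202.4224] [135 185  38  35 921] [ 0.4253 -0.0201  0.03  ]
yel [311.4111 322.7787] [293 310  32  25 506] [ 0.2416 -0.2272  0.03  ]
```

View pics/z1.png

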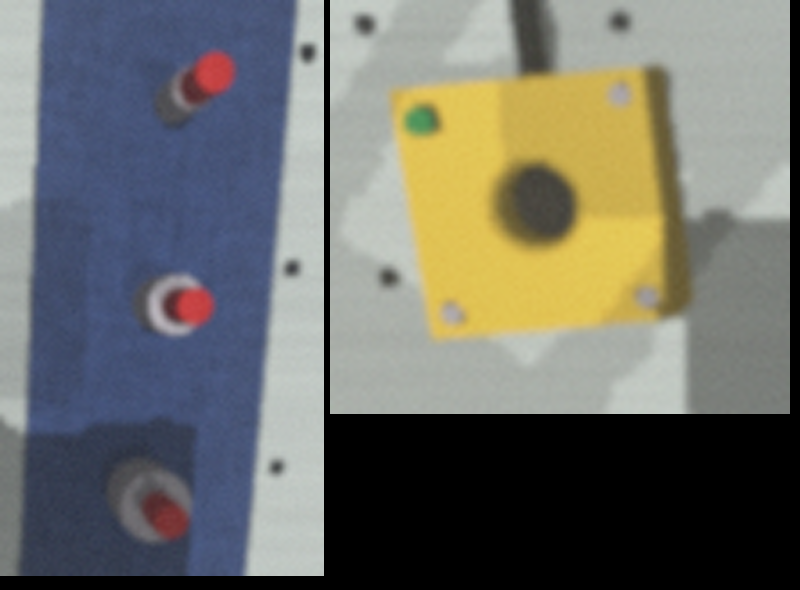

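>>> {"op": "carry_out", "data": {"commands": [[[1.03, -1.45, -1.75], 0, 1], [[1.03, -1.45, -1.75], 0, 1], [[1.03, -1.45, -1.75], 0, 1], [[1.03, -1.45, -1.75], 0, 1], [[1.03, -1.45, -1.75], 0, 1]]}}

```text
time_s: 2.8
tool_pos: [0.5125, -0.3234, 0.1019]
tcp_rot: [2.222, -0.001, -2.22]
wrist_force: [0.4, 0.8, 0.1]
gripper_width: 0.0939
```

```bash
cat > look.py <<'E'
from h import *
import sys
np.set_printoptions(precision=4,suppress=True)
n=sys.argv[1]
s=sensors.sense();print(s['time_s'],s['tool_pos'],s['tcp_rot'],s['joints'],s['gripper_width'],s['wrist_force'])
c=imaging.get_calibration('wrist');p,d=imaging.capture('wrist');save(n,p)
np.savez(n+'.npz',p=p,d=d,tp=s['tool_pos'],**{k:np.array(v) for k,v in c.items()})
E
python3 look.py wrist2; python3 - <<'E'
from h import *
np.set_printoptions(precision=4,suppress=True)
z=np.load('wrist2.npz');c=dict(z);p=z['p'];d=z['d']
hsv=cv2.cvtColor(p,cv2.COLOR_RGB2HSV)
m=((hsv[...,0]<8)|(hsv[...,0]>172))&(hsv[...,1]>130)&(hsv[...,2]>60)
n,_,st,ce=cv2.connectedComponentsWithStats(m.astype(np.uint8))
for i in range(1,n):
    if st[i,4]>30: print('red',ce[i],st[i],at_z(c,ce[i][1],ce[i][0],.05),d[int(ce[i][1]),int(ce[i][0])])
R=z['R'];t=z['t']
for dz in(0,.0188):
    X=R@(z['tp']+[0,0,dz])+t;print('tcp px',K(c)@X/X[2])
E
```

```text
2.8 [ 0.5125 -0.3234  0.1019] [ 2.2223 -0.0006 -2.2205] [-0.6778  0.3934  1.5955  0.0003  1.1518  0.8931] 0.0938961529209912 [0.3766 0.7866 0.1339]
red [323.3082 127.5157] [317 121  14  15 159] [ 0.5818 -0.3274  0.05  ] 0.21655735
red [319.9563 210.5246] [314 201  13  19 183] [ 0.5126 -0.3247  0.05  ] 0.23382306
red [316.3947 274.9737] [313 272   8   6  38] [ 0.4515 -0.3215  0.05  ] 0.26398054
tcp px [318.3756 232.2812   1.    ]
tcp px [318.3602 243.2815   1.    ]
```

View pics/wrist2.png

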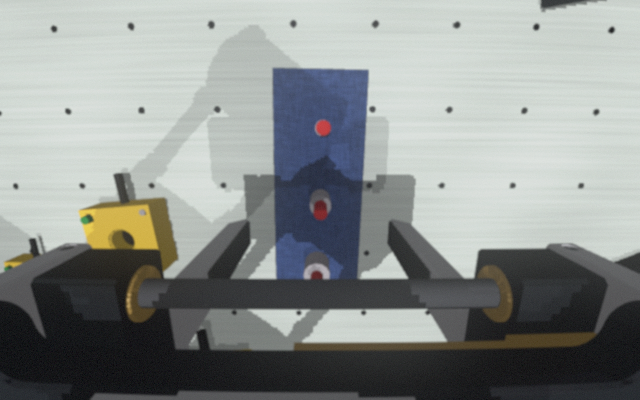

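>>> {"op": "carry_out", "data": {"commands": [[[-0.02, -0.02, -0.6], 0, 1], [[-0.02, -0.02, -1.06], 0, 1], [[-0.02, -0.02, -1.06], 0, 1], [[-0.02, -0.02, -1.06], 0, 1]]}}

```text
time_s: 3.35
tool_pos: [0.5124, -0.3254, 0.039]
tcp_rot: [2.223, -0.002, -2.218]
wrist_force: [0.4, -0.7, 0.4]
gripper_width: 0.094
```

>>> {"op": "carry_out", "data": {"commands": [[[0, 0, 0], 0, 0], [[0, 0, 0], 0, 0], [[0, 0, 0], 0, 0], [[0, 0, 0], 0, 0], [[0, 0, 0], 0, 0], [[0, 0, 0], 0, 0], [[0, 0, 0], 0, 0]]}}

```text
time_s: 4.22
tool_pos: [0.5115, -0.3251, 0.0368]
tcp_rot: [-2.221, 0.0, 2.221]
wrist_force: [0.1, -0.9, -0.6]
gripper_width: 0.0275
```

>>> {"op": "carry_out", "data": {"commands": [[[0, 0, 0], 0, 0], [[0, 0, 0], 0, 0], [[0, 0, 0], 0, 0], [[0, 0, 0], 0, 0]]}}

```text
time_s: 4.72
tool_pos: [0.5114, -0.3251, 0.0368]
tcp_rot: [-2.221, 0.0, 2.221]
wrist_force: [-0.2, 0.1, -0.5]
gripper_width: 0.0113
```

```bash
python3 look.py wrist3
```

```text
4.725 [ 0.5114 -0.3251  0.0368] [-2.2212  0.0002  2.2215] [-0.6809  0.4562  1.6748 -0.0001  1.0106  0.8902] 0.011277016405484605 [-0.156   0.1219 -0.4916]
```

View pics/wrist3.png

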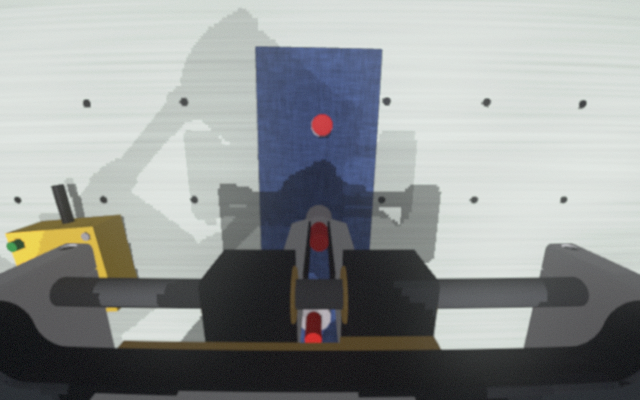

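>>> {"op": "carry_out", "data": {"commands": [[[0, 0, 0.6], 0, 0], [[0, 0, 1.2], 0, 0], [[0, 0, 1.2], 0, 0], [[-0.72, 1.6, 1.2], 0, 0], [[-1.44, 3.2, 1.2], 0, 0], [[-1.44, 3.2, 1.2], 0, 0], [[-1.44, 3.2, 1.2], 0, 0], [[-1.44, 3.2, 1.2], 0, 0], [[-1.44, 3.2, 1.2], 0, 0]]}}

```text
time_s: 5.9
tool_pos: [0.4266, -0.1346, 0.1089]
tcp_rot: [2.223, -0.002, -2.219]
wrist_force: [0.7, -0.8, -0.0]
gripper_width: 0.0114
```

```bash
python3 look.py wrist4
```

```text
5.9 [ 0.4266 -0.1346  0.1089] [ 2.2226 -0.0022 -2.2193] [-0.4609  0.165   1.9169 -0.0008  1.0577  1.1108] 0.011362635031660876 [ 0.7009 -0.7671 -0.0393]
```

View pics/wrist4.png

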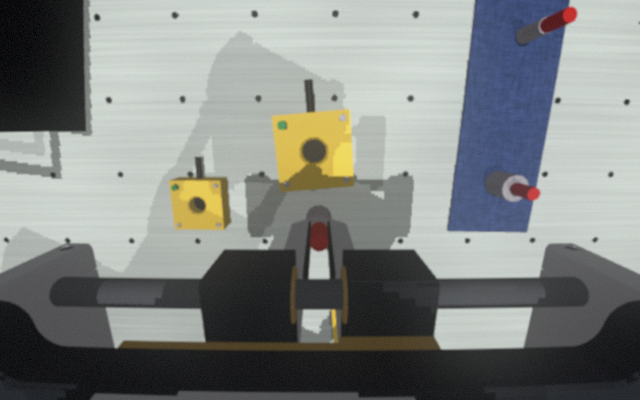

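```bash
python3 - <<'E'
from h import *
np.set_printoptions(precision=4,suppress=True)
z=np.load('wrist4.npz');c=dict(z);p=z['p'];d=z['d']
hsv=cv2.cvtColor(p,cv2.COLOR_RGB2HSV)
g=p.astype(int).sum(2)
print(hsv[150,295:335,1]);print(g[150,295:335]);print(g[132:172,314])
for th in(250,300,340):
    roi=np.zeros(g.shape,np.uint8);roi[132:170,295:335]=(g[132:170,295:335]<th)
    n,lab,st,ce=cv2.connectedComponentsWithStats(roi)
    i=1+np.argmax(st[1:,4]);ys,xs=np.nonzero(lab==i)
    cnt=cv2.findContours((lab==i).astype(np.uint8),0,1)[0][0];(ec,ax,_)=cv2.fitEllipse(cnt)
    print(th,ce[i],st[i],at_z(c,ce[i][1],ce[i][0],.03),ec,ax,at_z(c,ec[1],ec[0],.03),at_z(c,st[i,1],ce[i][0],.03)[0],at_z(c,st[i,1]+st[i,3],ce[i][0],.03)[0])
for zz in(.03,):
    print([d[r,q] for r,q in((125,300),(175,300),(150,285),(150,345))])
# tripod: depth-based check
for r,q in((125,300),(175,300),(150,285)): print(at_depth(c,r,q,d[r,q]))
R=z['R'];t=z['t']
for off in((.010,0,-.0038-.001),(0.0,0,-.0338)):
    X=R@(z['tp']+off)+t;print('shoulder front px',(K(c)@X/X[2])[:2])
cv2.imwrite('pics/z4.png',np.hstack([cv2.resize(p[a:a+80,b:b+80,::-1],None,fx=5,fy=5,interpolation=cv2.INTER_CUBIC) for a,b in((110,275),(190,280))]))
E
```

```text
[160 156 157 158 159 158 149 124  85  49  42  38  52  48  38  43  39  48
  37  44  43  47  45  41  45  41  45  39  42  55 110 146 157 158 158 156
 158 155 158 156]
[490 499 496 479 433 389 340 280 233 215 220 223 213 216 224 214 220 219
 215 208 213 226 221 226 216 223 220 220 220 225 263 337 396 448 478 496
 494 500 494 506]
[505 499 494 488 469 414 358 298 240 221 221 222 228 217 222 217 214 223
 208 223 224 216 226 211 216 221 215 209 213 224 256 273 286 281 270 284
 269 275 281 280]
250 [313.5473 150.8542] [303 140  22  23 391] [ 0.4754 -0.1303  0.03  ] (313.531494140625, 150.87460327148438) (21.301799774169922, 21.65119171142578) [ 0.4754 -0.1303  0.03  ] 0.48512476437705626 0.46433504546132415
300 [313.2722 153.1172] [302 139  24  31 529] [ 0.4734 -0.1301  0.03  ] (313.074951171875, 153.61607360839844) (22.631975173950195, 31.096757888793945) [ 0.4729 -0.1299  0.03  ] 0.48601233785441633 0.4578569265712763
340 [313.1424 153.1847] [301 139  26  31 590] [ 0.4733 -0.13    0.03  ] (313.0165710449219, 153.5045166015625) (23.844402313232422, 32.10570526123047) [ 0.473  -0.1298  0.03  ] 0.4860124632958002 0.45785706255119607
[np.float32(0.25079885), np.float32(0.26118132), np.float32(0.25504848), np.float32(0.2568512)]
[ 0.4983 -0.1182  0.0281]
[ 0.4529 -0.1175  0.0283]
[ 0.4762 -0.1042  0.029 ]
shoulder front px [318.3539 216.0355]
shoulder front px [318.347  217.1062]
```

View pics/z4.png

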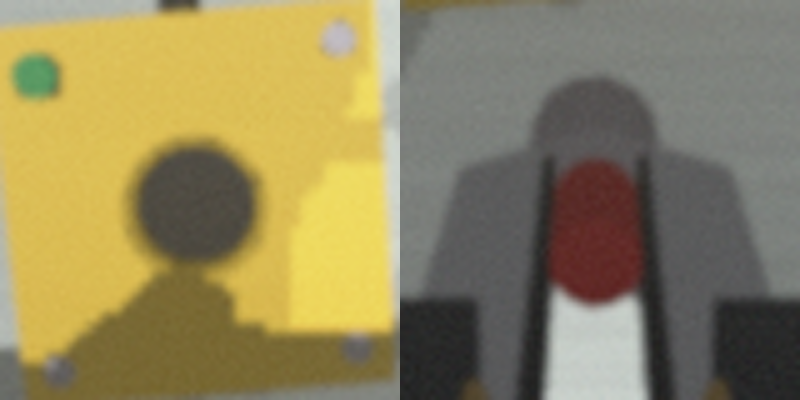

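```bash
python3 - <<'E'
from h import *
z=np.load('wrist4.npz');c=dict(z);tp=z['tp']
print(at_z(c,205.4,318.6,tp[2]-.0038)-tp, 'expect .010')
print(at_z(c,250.6,318.6,tp[2]+.0202)-tp, 'expect -.006')
print(at_z(c,150.87,313.53,.028))
E
```

```text
[ 0.01781956 -0.0001738  -0.0038    ] expect .010
[-0.00422567 -0.0001212   0.0202    ] expect -.006
[ 0.4752466  -0.13028607  0.028     ]
```

```bash
python3 - <<'E'
from h import *
z=np.load('wrist4.npz');c=dict(z);tp=z['tp']
print(at_z(c,205.4,318.6,tp[2]-.0338)-tp, 'expect .0085')
print(at_z(c,205.4,318.6,tp[2]-.0323)-tp, 'expect .010')
E
```

```text
[ 0.00963217 -0.00020908 -0.0338    ] expect .0085
[ 0.01004153 -0.00020732 -0.0323    ] expect .010
```

>>> {"op": "carry_out", "data": {"commands": [[[0.82, 0.05, 0], 0, 0], [[0.82, 0.05, -0.3], 0, 0], [[0.82, 0.05, -0.6], 0, 0], [[0.82, 0.05, -0.6], 0, 0], [[0.82, 0.05, -0.6], 0, 0], [[0.82, 0.05, -0.6], 0, 0]]}}

```text
time_s: 6.7
tool_pos: [0.475, -0.1307, 0.0736]
tcp_rot: [2.223, -0.002, -2.22]
wrist_force: [1.0, 0.4, -0.8]
gripper_width: 0.0113
```

```bash
python3 look.py wrist5
```

```text
6.7 [ 0.475  -0.1307  0.0736] [ 2.2231 -0.0017 -2.2197] [-0.4098  0.2682  1.8786 -0.0002  0.993   1.1618] 0.011267629726952598 [ 1.0022  0.3829 -0.8098]
```

View pics/wrist5.png

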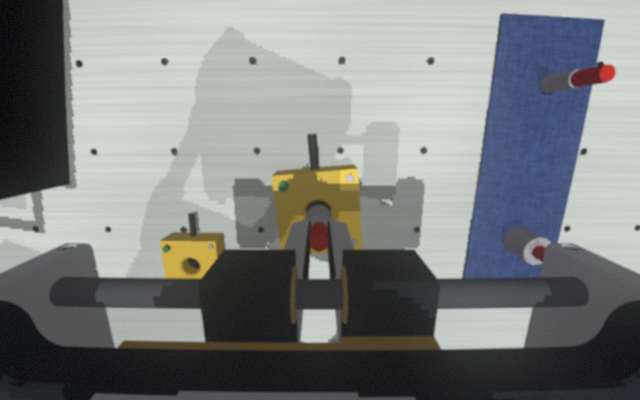

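>>> {"op": "carry_out", "data": {"commands": [[[0, 0, -0.1], 0, 0], [[0, 0, -0.17], 0, 0], [[0, 0, -0.24], 0, 0], [[0, 0, -0.24], 0, 0], [[0, 0, -0.24], 0, 0]]}}

```text
time_s: 7.38
tool_pos: [0.4743, -0.1301, 0.0585]
tcp_rot: [-2.221, 0.0, 2.221]
wrist_force: [0.0, -0.4, 0.6]
gripper_width: 0.0111
```

>>> {"op": "carry_out", "data": {"commands": [[[0, 0, -0.08], 0, 0], [[0, 0, -0.14], 0, 0], [[0, 0, -0.19], 0, 0], [[0, 0, -0.21], 0, 0], [[0, 0, -0.21], 0, 0], [[0, 0, -0.21], 0, 0]]}}

```text
time_s: 8.12
tool_pos: [0.4744, -0.1301, 0.0459]
tcp_rot: [-2.222, 0.0, 2.221]
wrist_force: [0.4, -0.5, 0.0]
gripper_width: 0.0111
```

>>> {"op": "carry_out", "data": {"commands": [[[0, 0, 0], 0, 0.4], [[0, 0, 0], 0, 0.4], [[0, 0, 0], 0, 0.4], [[0, 0, 0], 0, 0.4], [[0, 0, 0.5], 0, 0.6], [[0, 0, 1.2], 0, 0.8], [[0, 0, 1.8], 0, 1], [[0, 0, 1.8], 0, 1], [[0, 0, 1.8], 0, 1]]}}

```text
time_s: 9.25
tool_pos: [0.4736, -0.1298, 0.1531]
tcp_rot: [-2.22, -0.0, 2.223]
wrist_force: [-0.1, 0.3, -0.2]
gripper_width: 0.0842
```

```bash
python3 look.py wrist6; python3 - <<'E'
from h import *
for cam in('top','scene'):
    c=imaging.get_calibration(cam);p,d=imaging.capture(cam);np.savez(cam+'6.npz',p=p,d=d,**{k:np.array(v) for k,v in c.items()})
    a=(130,200) if cam=='top' else (130,150)
    cv2.imwrite(f'pics/{cam}6.png',cv2.resize(p[a[0]:a[0]+180,a[1]:a[1]+280,::-1],None,fx=2.8,fy=2.8,interpolation=cv2.INTER_CUBIC))
E
```

```text
9.25 [ 0.4736 -0.1298  0.1531] [-2.2197 -0.0003  2.2225] [-0.4092  0.1881  1.7617 -0.0001  1.1932  1.1618] 0.08422655659347646 [-0.0662  0.3487 -0.2101]
```

View pics/wrist6.png

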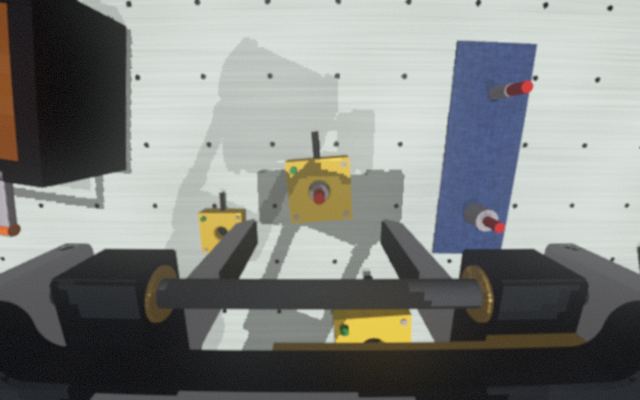

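View pics/scene6.png

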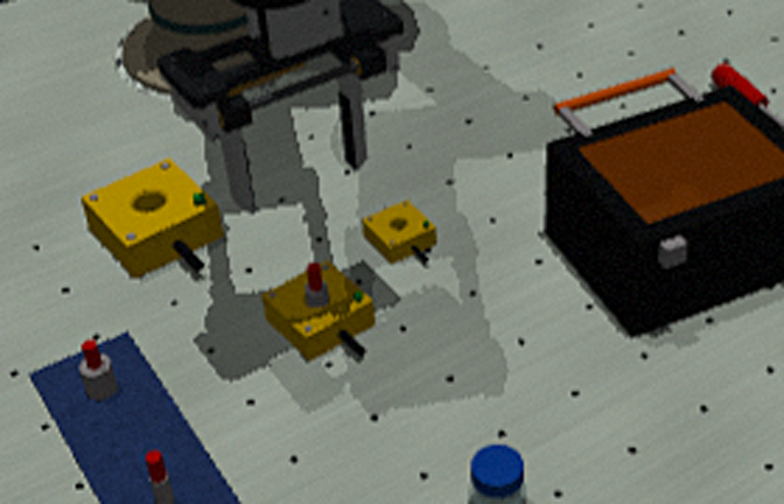

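View pics/top6.png

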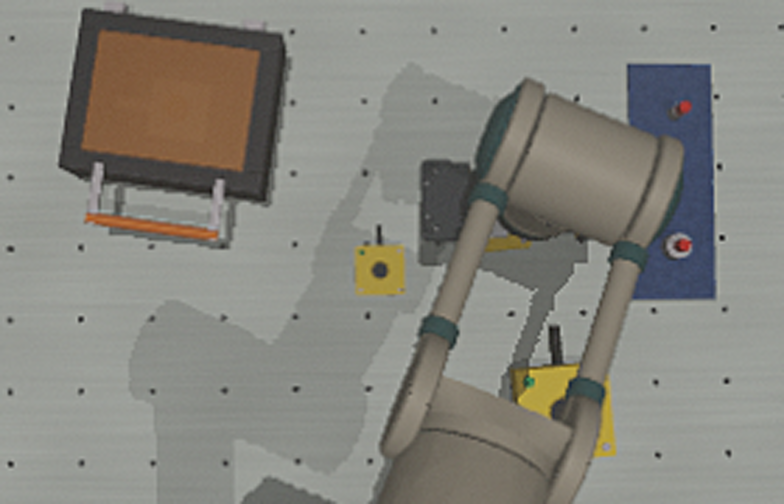

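```bash
python3 - <<'E'
from h import *
np.set_printoptions(precision=4,suppress=True)
for cam in('top','scene'):
    z=np.load(cam+'6.npz');c=dict(z);p=z['p'];d=z['d'];hsv=cv2.cvtColor(p,cv2.COLOR_RGB2HSV)
    imaging.capture(cam)
    for l in('guard_bar','guard_hinge'):
        for r in imaging.place_of(cam,l): print(cam,l,r['p'],r['position'],at_z(c,*r['position'],.104))
    m=(hsv[...,0]>4)&(hsv[...,0]<20)&(hsv[...,1]>150)&(hsv[...,2]>150)
    if cam=='top': m[:203]=0; m[:,:220]=0;m[:,300:]=0
    else: m[180:]=0;m[:150]=0;m[:,:340]=0;m[:,400:]=0
    n,lab,st,ce=cv2.connectedComponentsWithStats(m.astype(np.uint8))
    if n<2: print('none');continue
    i=1+np.argmax(st[1:,4]);print(st[i],ce[i])
    ys,xs=np.nonzero(lab==i)
    P=np.array([at_z(c,a,b,.109)[:2] for a,b in zip(ys,xs)])
    mu=P.mean(0);u=np.linalg.svd(P-mu)[2][0];u*=np.sign(u[1]);t=(P-mu)@u
    print('bar mean',mu,'dir',u,'ext',t.min(),t.max(),'mid',mu+u*(t.min()+t.max())/2,'angle',np.degrees(np.arctan2(u[1],u[0])))
c=dict(np.load('top6.npz'))
# top plate corners from zoomed picture
for q in((85,10),(285,38),(268,200),(60,165)): print(at_z(c,130+q[1]/2.8,200+q[0]/2.8,.108))
E
```

```text
top guard_bar 0.67 [134.9, 261.1] [0.6754 0.1911 0.104 ]
top guard_bar 0.62 [210.2, 253.6] [0.4675 0.2122 0.104 ]
top guard_hinge 0.9 [137.4, 262.2] [0.6683 0.1881 0.104 ]
[231 206  46   9 128] [253.2188 210.4844]
bar mean [0.4664 0.2126] dir [0.1516 0.9884] ext -0.06282180285491068 0.061986671113494554 mid [0.4664 0.2122] angle 81.2800798283019
scene guard_bar 0.66 [164.2, 373.0] [0.4763 0.2097 0.104 ]
scene guard_hinge 0.67 [206.4, 415.6] [0.6716 0.1779 0.104 ]
scene guard_hinge 0.2 [162.9, 371.6] [0.4693 0.2106 0.104 ]
[349 154  42  14  72] [369.5833 161.    ]
bar mean [0.4648 0.2075] dir [0.1498 0.9887] ext -0.062206217082759 0.06574266720751078 mid [0.4651 0.2092] angle 81.38668641714598
[0.6801 0.2761 0.108 ]
[0.6482 0.0787 0.108 ]
[0.4894 0.0969 0.108 ]
[0.5266 0.3    0.108 ]
```

>>> {"op": "carry_out", "data": {"commands": [[[0, 0.8, 0.5], 0.18, 0.45], [[0, 1.6, 0.5], 0.36, 0.45], [[0, 2.4, 0.5], 0.54, 0.45], [[0, 3.2, 0.5], 0.72, 0.45], [[-0.14, 4.0, 0.5], 0.9, 0.45], [[-0.14, 4.8, 0.5], 1.08, 0.45], [[-0.14, 5.69, 0.5], 1.26, 0.45], [[-0.14, 5.69, 0.5], 1.419, 0.45], [[-0.14, 5.69, 0.5], 1.419, 0.45], [[-0.14, 5.69, 0.5], 1.419, 0.45]]}}

```text
time_s: 10.95
tool_pos: [0.4659, 0.2109, 0.1838]
tcp_rot: [1.322, 1.132, -1.322]
wrist_force: [-0.3, -0.4, 0.3]
gripper_width: 0.0423
```

```bash
python3 look.py wrist7; python3 - <<'E'
from h import *
np.set_printoptions(precision=4,suppress=True)
z=np.load('wrist7.npz');c=dict(z);p=z['p'];tp=z['tp']
R=z['R'];X=R@tp+z['t'];print((K(c)@X/X[2])[:2])
hsv=cv2.cvtColor(p,cv2.COLOR_RGB2HSV)
m=(hsv[...,0]>4)&(hsv[...,0]<20)&(hsv[...,1]>150)&(hsv[...,2]>150)
n,lab,st,ce=cv2.connectedComponentsWithStats(m.astype(np.uint8))
for i in range(1,n):
    if st[i,4]>60:
        ys,xs=np.nonzero(lab==i)
        P=np.array([at_z(c,a,b,.108)[:2] for a,b in zip(ys,xs)])
        mu=P.mean(0);u=np.linalg.svd(P-mu,full_matrices=False)[2][0];u*=np.sign(u[1]);t=(P-mu)@u
        print(st[i],'bar mean',mu,'dir',u,'ext',t.min(),t.max(),'angle',np.degrees(np.arctan2(u[1],u[0])))
E
```

```text
10.95 [0.4659 0.2109 0.1838] [ 1.3222  1.1318 -1.3225] [ 0.2891  0.1942  1.6724 -0.0002  1.2751  0.444 ] 0.04230638468115004 [-0.2806 -0.4262  0.2718]
[319.0395 232.2115]
[  386   118   136   154 15944] bar mean [0.5916 0.208 ] dir [0.0115 0.9999] ext -0.09515176909884668 0.06588353841838901 angle 89.33887645954498
[314 136  10  47 328] bar mean [0.4727 0.2534] dir [0.0756 0.9971] ext -0.022969730462449527 0.019057939532552727 angle 85.66395018760537
[315 218   7  16 100] bar mean [0.4615 0.1893] dir [0.1764 0.9843] ext -0.007794415300514373 0.0074437269683380585 angle 79.84270896969885
[316 253   6  13  73] bar mean [0.4568 0.1543] dir [0.1935 0.9811] ext -0.006347108974552119 0.006766884136300505 angle 78.8452523273452
```

View pics/wrist7.png

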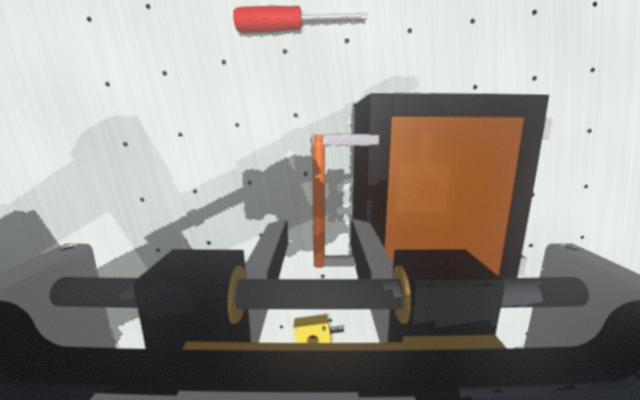

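>>> {"op": "carry_out", "data": {"commands": [[[-0.01, 0, -0.6], 0, 0.45], [[-0.01, 0, -1.2], 0, 0.45], [[-0.01, 0, -1.6], 0, 0.45], [[-0.01, 0, -1.6], 0, 0.45], [[-0.01, 0, -1.6], 0, 0], [[-0.01, 0, -1.6], 0, 0], [[-0.01, 0, -1.6], 0, 0], [[-0.01, 0, -1.6], 0, 0], [[-0.01, 0, -1.6], 0, 0], [[-0.01, 0, -1.6], 0, 0]]}}

```text
time_s: 12.25
tool_pos: [0.4657, 0.2115, 0.0886]
tcp_rot: [1.321, 1.133, -1.319]
wrist_force: [-0.2, -1.1, 6.6]
gripper_width: 0.0109
```

```bash
python3 look.py wrist8
```

```text
12.25 [0.4657 0.2115 0.0886] [ 1.3211  1.1329 -1.3191] [ 0.2902  0.2772  1.8192 -0.0001  1.0439  0.4422] 0.010908842327075842 [-0.1562 -1.1172  6.5845]
```

View pics/wrist8.png

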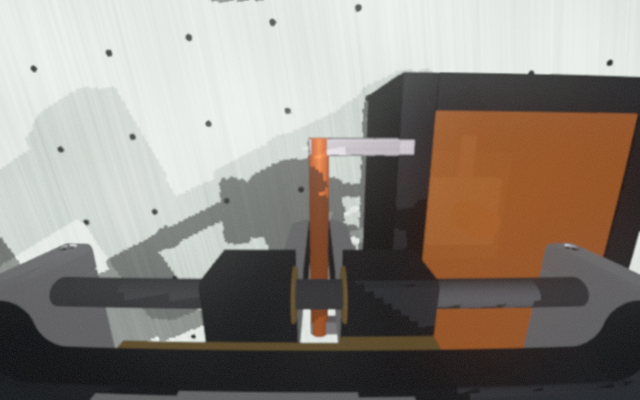

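>>> {"op": "carry_out", "data": {"commands": [[[0.008, 0, 0.24], 0, 0], [[0.033, -0.005, 0.476], 0, 0], [[0.074, -0.011, 0.71], 0, 0], [[0.131, -0.02, 0.942], 0, 0], [[0.204, -0.031, 1.17], 0, 0], [[0.292, -0.045, 1.39], 0, 0], [[0.292, -0.045, 1.39], 0, 0], [[0.292, -0.045, 1.39], 0, 0]]}}

```text
time_s: 13.3
tool_pos: [0.4817, 0.2089, 0.171]
tcp_rot: [1.32, 1.135, -1.322]
wrist_force: [-2.3, 2.9, -0.9]
gripper_width: 0.0109
```

```bash
python3 look.py wrist9
```

```text
13.3 [0.4817 0.2089 0.171 ] [ 1.3197  1.1352 -1.3216] [0.2759 0.2245 1.6652 0.0011 1.2536 0.4276] 0.01094393951905444 [-2.3202  2.9085 -0.8509]
```

View pics/wrist9.png

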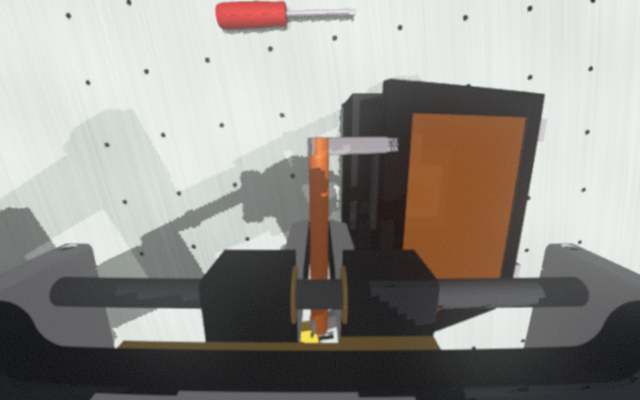

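>>> {"op": "carry_out", "data": {"commands": [[[0.077, -0.012, 0.165], 0, 0], [[0.16, -0.024, 0.318], 0, 0], [[0.253, -0.038, 0.471], 0, 0], [[0.353, -0.054, 0.618], 0, 0], [[0.461, -0.07, 0.76], 0, 0], [[0.575, -0.088, 0.896], 0, 0], [[0.739, -0.113, 1.068], 0, 0], [[0.914, -0.14, 1.227], 0, 0], [[0.914, -0.14, 1.227], 0, 0], [[0.914, -0.14, 1.227], 0, 0]]}}

```text
time_s: 14.6
tool_pos: [0.5345, 0.2009, 0.2472]
tcp_rot: [1.319, 1.138, -1.323]
wrist_force: [-9.7, 3.5, 8.4]
gripper_width: 0.011
```

>>> {"op": "carry_out", "data": {"commands": [[[0, 0, 0], 0, 0], [[0, 0, 0], 0, 0], [[0, 0, 0], 0, 0], [[0, 0, 0], 0, 0]]}}

```text
time_s: 15.1
tool_pos: [0.5344, 0.201, 0.2471]
tcp_rot: [1.318, 1.138, -1.323]
wrist_force: [-9.8, 3.4, 7.6]
gripper_width: 0.0115
```

```bash
python3 look.py wrist10; python3 - <<'E'
from h import *
np.set_printoptions(precision=4,suppress=True)
for cam in('top','scene'):
    c=imaging.get_calibration(cam);p,d=imaging.capture(cam);np.savez(cam+'10.npz',p=p,d=d,**{k:np.array(v) for k,v in c.items()})
    save(cam+'10',p)
# guard plane from depth in wrist + scene: amber window
for n in('wrist10','scene10'):
    z=np.load(n+'.npz');c=dict(z);p=z['p'];d=z['d'];hsv=cv2.cvtColor(p,cv2.COLOR_RGB2HSV)
    m=(hsv[...,0]>4)&(hsv[...,0]<20)&(hsv[...,1]>150)&(d>0)
    k,lab,st,ce=cv2.connectedComponentsWithStats(m.astype(np.uint8))
    i=1+np.argmax(st[1:,4]);mm=cv2.erode((lab==i).astype(np.uint8),np.ones((5,5)))
    ys,xs=np.nonzero(mm);P=np.array([at_depth(c,a,b,d[a,b]) for a,b in zip(ys[::7],xs[::7])])
    mu=P.mean(0);nv=np.linalg.svd(P-mu,full_matrices=False)[2][2];nv*=np.sign(nv[2])
    print(n,len(P),mu,nv,'tilt deg',np.degrees(np.arccos(nv[2])))
E
```

```text
15.1 [0.5344 0.201  0.2471] [ 1.3184  1.1384 -1.3232] [0.236  0.2523 1.4355 0.0027 1.4584 0.3871] 0.01153313767052452 [-9.8378  3.3991  7.5779]
wrist10 298 [0.597  0.198  0.1893] [ 0.7394 -0.1132  0.6637] tilt deg 48.41565142595718
scene10 10 [ 0.2997  1.3662 -0.0693] [-0.204  -0.1448  0.9682] tilt deg 14.489151323547148
```

View pics/scene10.png

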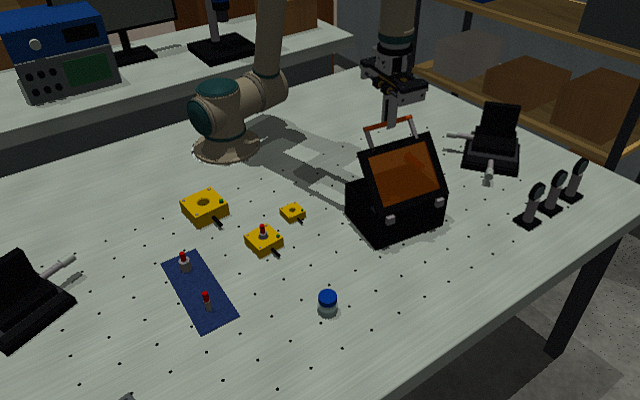

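View pics/wrist10.png

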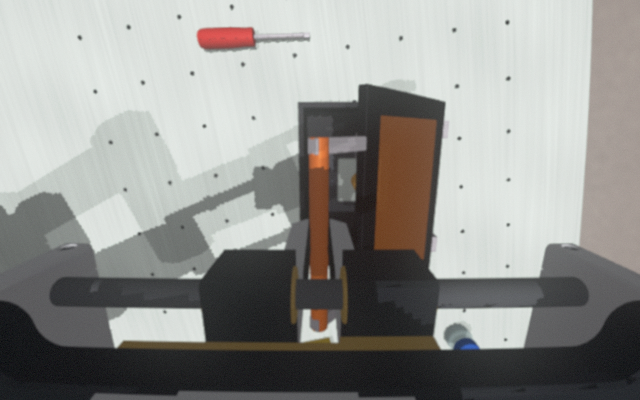

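>>> {"op": "carry_out", "data": {"commands": [[[-0.03, 0.005, 0], 0, 0], [[-0.03, 0.005, 0], 0, 0], [[-0.03, 0.005, 0], 0, 0], [[-0.03, 0.005, 0], 0, 0]]}}

```text
time_s: 15.75
tool_pos: [0.5338, 0.2011, 0.2467]
tcp_rot: [1.319, 1.137, -1.322]
wrist_force: [-7.5, 3.5, 5.0]
gripper_width: 0.011
```

>>> {"op": "carry_out", "data": {"commands": [[[0, 0, 0], 0, 0], [[0, 0, 0], 0, 0], [[0, 0, 0], 0, 0], [[0, 0, 0], 0, 0], [[0, 0, 0], 0, 0], [[0, 0, 0], 0, 0], [[0, 0, 0], 0, 0], [[0, 0, 0], 0, 0]]}}

```text
time_s: 16.75
tool_pos: [0.5338, 0.201, 0.2467]
tcp_rot: [1.319, 1.137, -1.322]
wrist_force: [-5.5, 3.4, 4.4]
gripper_width: 0.0108
```

```bash
python3 look.py wrist11; python3 - <<'E'
from h import *
np.set_printoptions(precision=4,suppress=True)
z=np.load('wrist11.npz');c=dict(z);p=z['p'];d=z['d'];hsv=cv2.cvtColor(p,cv2.COLOR_RGB2HSV)
m=(hsv[...,0]>4)&(hsv[...,0]<20)&(hsv[...,1]>150)&(d>0)
k,lab,st,ce=cv2.connectedComponentsWithStats(m.astype(np.uint8))
i=1+np.argmax(st[1:,4]);mm=cv2.erode((lab==i).astype(np.uint8),np.ones((5,5)))
ys,xs=np.nonzero(mm);P=np.array([at_depth(c,a,b,d[a,b]) for a,b in zip(ys[::7],xs[::7])])
mu=P.mean(0);nv=np.linalg.svd(P-mu,full_matrices=False)[2][2];print('tilt',np.degrees(np.arccos(abs(nv[2]))))
p,d=imaging.capture('scene');cv2.imwrite('pics/scene11.png',cv2.resize(p[130:310,150:430,::-1],None,fx=2.8,fy=2.8,interpolation=cv2.INTER_CUBIC))
E
```

```text
16.75 [0.5338 0.201  0.2467] [ 1.3193  1.1366 -1.3219] [0.237  0.2506 1.4388 0.0018 1.4548 0.3884] 0.010766809244631742 [-5.4927  3.3669  4.3984]
tilt 48.318296040446576
```

View pics/scene11.png

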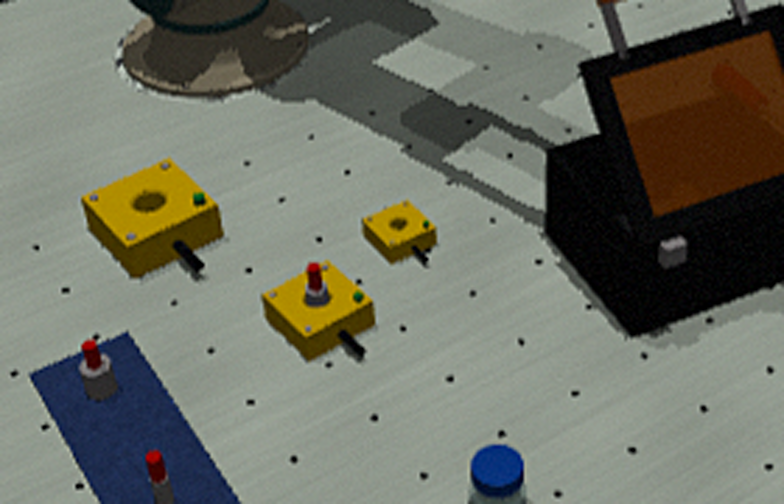

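```bash
python3 -c "
from h import *
print(hand_in())"
```

```text
the job is handed in; nothing more can be done
None
```

I seated the 20 mm key in the middle-sized yellow socket, let go of it, then lifted the guard by its orange bar. The arm is holding the guard at about 50 degrees, and I handed the job in at about 16.8 s; it reports no verdict.

**Key:** The foot went about 18 mm below the mouth with no notable force. The last scene picture, taken with the guard up, shows the key upright in the socket with the fingers clear of it.

**Guard:** Two checks of the angle disagreed slightly, but both are inside 45 to 55 degrees:
- The plane fitted to the window in the wrist depth picture gave 48.3 degrees.
- The rise of the tool gave about 50.5 degrees.

Over the last second of holding, the tool position did not change. The grip stayed on the bar at about 11 mm opening, with a wrist force of about 8 N. One attempt to measure the angle from the scene camera failed because it picked out the wrong orange area, so I left it out.

**Other things:** In the pictures the other two keys, the jar and the screwdriver look undisturbed. I did not measure their positions again.

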